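# Shut the polish kit: lid home, catch across

### The arm

A 6-joint arm with a two-finger parallel gripper is mounted at the origin on the work surface. World frame = base frame: x ahead of the robot, y to its left, z up, the work surface at z = 0. Lengths are in m, angles in rad, forces in N, time in s.
With the tool pointing down it reaches from about 0.375 to 0.9 m from the base axis. Payload 3.1 kg.
Tool frame: the origin (TCP) lies midway between the tips of the shut fingers; the grasp point (between the pads) lies 19 mm behind it; z points along the fingers, y is the line along which they close (so a half turn about z gives the same grasp; the last joint's range is limited). The gripper opens to 87 mm and grips with 3 to 60 N. Pads are 19 mm wide; open, the fingers measure 117 mm over their backs; the gripper's body (75 mm by 190 mm) begins 51 mm behind the grasp point.
Start: joints at [-1.528, 0.527, 1.433, -0, 1.181, -0.178], TCP at [0.137, -0.61, 0.223] pointing down, gripper open.
Joint ranges: [-3.08, 3.08], [-0.75, 2.2], [0.22, 2.44], [-1.43, 4.57], [0, 2.65], [-2.85, 2.85]. Speed limits (rad/s): [2.79, 2.79, 3.14, 3.14, 3.14, 3.14].

### API

Orientations are given as a unit quaternion [x, y, z, w].
In Python, from rig import robot gives the robot as it stands.
- The arm moves only by the shell command python3 -m jog 'ROWS' [FORCE]. ROWS is a JSON object of lists of equal length, an entry for each row: "dp": the shift along the tool's x, y, z in mm, a list of three; "delta_rot": the turn, a rotation vector about the tool's x, y, z in rad, a list of three; "gripper": the opening, from -1 (shut) to 1 (fully open). A call has 1 to 12 rows; each row is the pose to reach, as a shift and turn from the pose commanded when the call began, along the tool's axes at that moment; what a row does not reach only later rows make up. A row lasts 1/10 s, in which the tool goes at most 50 mm and 8.59 degrees, less where a joint would pass 70% of its speed; a pose out of reach is approached as far as the arm can. A call with a gripper value outside its range is refused whole. The fingers move at their own pace and stop on an object; FORCE is the grip in N (left out, the last holds). Time passes only in rows, so rows that repeat a pose let the fingers close. It gives the time, the measured TCP pose, the force, the opening and the grip force at its end, in the units of the state.
- robot.get_obs(): the state, without advancing time (a new reading comes with each control period).
- robot.camera(name): name is "side" or "top"; returns the picture (420x560x3 uint8, red, green, blue); there is no depth.
- robot.camera_model(name): a dict with "fx", "fy", "cx", "cy" (pixels), "xyz" and "orientation" of the camera in the world. Camera axes: x right, y down, z forward; pixel columns grow to the right and rows downward; lengths in m; the calibration is good to about 2 mm. A picture is of the moment at which its call begins. camera_model takes no time and is no camera call.
- robot.hand_in(): hands the job in; it is judged then, once.
Trained networks look in the newest picture that a camera, given by its name, has taken for a name from the list of things; names that differ only in an ending like _2 or _b are one class to them, and where a whole thing is asked for, a point or a joint stands for the part that bears it (a point fixed in the world has none). Each returns a list of dicts, best first, with "score" (0 to 1); they miss things now and then, are a little off and sometimes report something else, mostly with a low value. They report only what shows in the picture. A call takes as long as a camera call.
- robot.search_frame(name, camera): "rect" ([left, top, right, bottom] in pixels, round what is visible of it).
The state is a dict: "time": time; "q": joint angles; "joint_velocities": joint speeds; "joint_torque": joint torques, N m; "position": TCP position; "tool_rot": TCP orientation; "ft_force": force on the tool from outside, world axes, zero at the start; "moment": the same for the moment, N m; "grip_width": finger opening in m; "grip_force": force on a finger pad.
Only numpy, scipy, OpenCV 4.12 (cv2) and the standard library are available. Lean on these libraries where they do the work, as an engineer would, in place of code of your own. Each camera call takes 0.05 s, during which the arm holds its last target. There are 200 camera calls.

### The job

Close up the plywood polish kit on the blue crate, only pushing gently with the fingertips: push its sliding lid fully home, and then push the wooden catch round until it lies straight across behind the lid's edge. Do not pinch or grip anything, keep the catch out of the way until the lid is home, and leave the other things on the crate where they are.

Things in the scene. Friction and masses are not known exactly. Their poses are not given: they have to be found in the camera images.
- kit: plywood polish kit box, fixed on the blue crate (crate top 150 mm above the table). 144 mm wide (its x), 220 mm long (its y), flat top 65 mm above its origin; origin under its centre. The lid slides open along its +y. The top's last 50 mm at the +y end is a plain board, bare when the lid is home; 5 mm high guide strips lie beside the lid up to y = 55 mm.
- lid (a joint): travel of the sliding lid, m: 0 = fully home against its stop, grows as it slides open along the box's +y, at most 0.11; starts at 0.04 to 0.09. It slides stiffly (about 1.5 N) and stays where it is left.
- lid_edge (a point): on the lid: middle of the top of its +y edge, the upright edge to push. The lid is a plain wooden board without handle, 90 mm wide (box x), 166 mm long (box y, from this edge to -y), 16 mm thick, lying on the box's flat top, its own top 16.5 mm above that. With the lid home this edge is at y = 60 mm in the box frame.
- catch (a joint): angle of the catch about its vertical pivot, rad: 0 = straight across the box (pointing along box +x) close behind the edge of the shut lid, against its stop; grows anticlockwise from above: 1.57 = along box +y, beside the lid's path; at most 2.7. Starts at 1.65 to 2.2, clear of the lid. Turns stiffly (0.06 N m), stays where it is left.
- catch_pivot (a point): top of the catch at its pivot screw, at x = -60, y = 69 mm in the box frame. The catch is a dark wooden bar 16 mm wide and 16 mm thick that runs 90 mm from the pivot to its free end (8 mm behind the pivot) and turns in a level plane, underside 7 mm and top 23 mm above the box's flat top.
- catch_tip (a point): top of the catch's free end, on its centre line, 90 mm from the pivot
- brush: black plastic shoe brush, 150 x 48 x 49 mm, lying bristles down on the mat; origin under its centre. A bystander: leave it alone.
- tin: flat round steel tin, 90 mm across, 32 mm high, standing on the crate; origin under its centre. A bystander: leave it alone.
- small_tin: small flat round steel tin, 56 mm across, 20 mm high, on the crate in front of the kit box (robot side); origin under its centre. A bystander: leave it alone.
- last: plywood shoe last (foot-shaped block), about 245 x 72 x 78 mm, along the crate's far edge; origin underneath near its middle. A bystander: leave it alone.
- bottle: white plastic bottle, 56 mm across, 120 mm high, standing; origin under its centre. A bystander: leave it alone.
- jar: glass jar with steel cap, 64 mm across, 60 mm high, standing right of the kit box; origin under its centre. A bystander: leave it alone.

How it is judged:
By the outcome, as a careful person would: the job done as asked, in the order asked, and still so for the second after the job is handed in, with the robot touching nothing.
It also fails if it takes over 48 s, if anything falls off the work surface, if the arm or the gripper's body presses on something with over 40 N, if the wrist force passes 120 N, or if a joint passes its speed limit or range.

## Working session

There is one attempt and no reset: what is moved stays moved. The work goes in short steps, Python scripts to look and compute and a shell command to move; the robot and the scene stay as the last step left them, time stands still between calls to the robot, and variables do not carry over. Pictures are saved under pics/ and viewed, at most 10 in all, crops included, and the job is handed in when it is done.

```bash
mkdir -p pics; python3 - <<'E'
from rig import robot
import cv2
for c in("top","side"):
    im=robot.camera(c); cv2.imwrite(f"pics/{c}0.png",im[:,:,::-1])
    print(c,robot.camera_model(c))
    for n in("kit","lid_edge","lid","catch","catch_pivot","catch_tip","jar","bottle","tin","small_tin"):
        r=robot.search_frame(n,c); print(n,[(x['rect'],round(x['score'],2)) for x in r[:2]])
o=robot.get_obs();print(o['time'],o['position'],o['tool_rot'],o['grip_width'])
E
```

```text
top {'fx': 519.4074983981027, 'fy': 519.4074983981027, 'cx': 280.65053205588794, 'cy': 207.81608953519614, 'xyz': array([ 0.30783811, -0.02475384,  1.59297766]), 'orientation': array([ 0.72042855, -0.68383585,  0.08058945, -0.08280444])}
kit [([258.0, 188.7, 358.2, 266.6], 0.64)]
lid_edge [([259.3, 201.7, 328.4, 254.2], 0.64)]
lid [([261.5, 203.2, 329.7, 252.1], 0.98), ([255.2, 245.4, 297.8, 265.2], 0.55)]
catch [([258.3, 249.3, 294.8, 266.2], 0.59)]
catch_pivot [([259.1, 245.6, 297.0, 265.2], 0.74)]
catch_tip [([258.8, 248.2, 293.5, 266.4], 0.58)]
jar [([408.1, 256.6, 436.2, 282.5], 0.74)]
bottle [([388.9, 178.5, 408.5, 208.4], 0.83), ([260.2, 248.1, 291.7, 262.7], 0.7)]
tin [([140.8, 164.0, 173.1, 195.8], 0.77)]
small_tin [([388.2, 177.9, 410.7, 205.3], 0.7), ([309.5, 273.5, 327.0, 293.7], 0.57)]
side {'fx': 428.8216564387436, 'fy': 428.8216564387436, 'cx': 280.1168630491275, 'cy': 205.39291606358495, 'xyz': array([ 0.325193  , -0.76193676,  0.79444323]), 'orientation': array([ 0.87317867, -0.17460289,  0.07996173, -0.44797206])}
kit [([211.9, 191.1, 344.2, 290.9], 0.66), ([294.5, 167.1, 383.0, 219.3], 0.42)]
lid_edge [([232.0, 189.9, 310.4, 246.3], 0.75), ([213.8, 189.3, 344.1, 293.0], 0.57)]
lid [([233.2, 188.0, 315.2, 246.1], 0.56)]
catch [([210.7, 201.5, 245.4, 223.9], 0.69)]
catch_pivot [([213.9, 196.8, 250.8, 226.2], 0.9), ([376.8, 261.7, 411.3, 323.8], 0.67)]
catch_tip [([209.8, 197.8, 246.7, 223.7], 0.58)]
jar [([274.4, 347.8, 314.9, 401.6], 0.58)]
bottle [([371.1, 263.2, 411.8, 324.3], 0.78)]
tin [([248.9, 138.7, 279.7, 161.6], 0.82)]
small_tin [([202.7, 261.6, 232.4, 286.0], 0.65)]
1.1 [ 0.13690388 -0.60979672  0.22252561] [ 9.93914696e-01  1.10152511e-01  1.58022674e-05 -2.79692954e-05] 0.08729418154548808
```

View pics/top0.png

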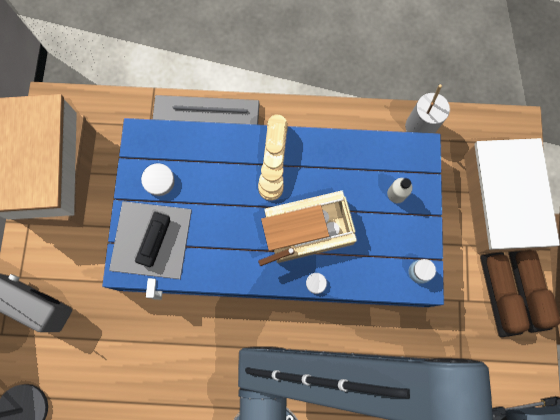

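View pics/side0.png

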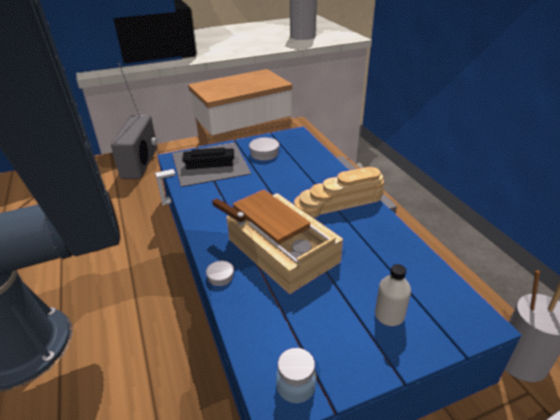

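The top view shows the kit at about (310,225) with its +y end to the left. The lid is slid left, and the catch lies from about (292,251) to (260,263). I'll zoom in for corners.

```bash
python3 - <<'E'
import cv2
im=cv2.imread("pics/top0.png")[180:300,245:375]
cv2.imwrite("pics/crop0.png",cv2.resize(im,None,fx=5,fy=5,interpolation=cv2.INTER_CUBIC))
im=cv2.imread("pics/side0.png")[175:300,200:350]
cv2.imwrite("pics/crop1.png",cv2.resize(im,None,fx=4.8,fy=4.8,interpolation=cv2.INTER_CUBIC))
E
```

```text
(no output)
```

View pics/crop0.png

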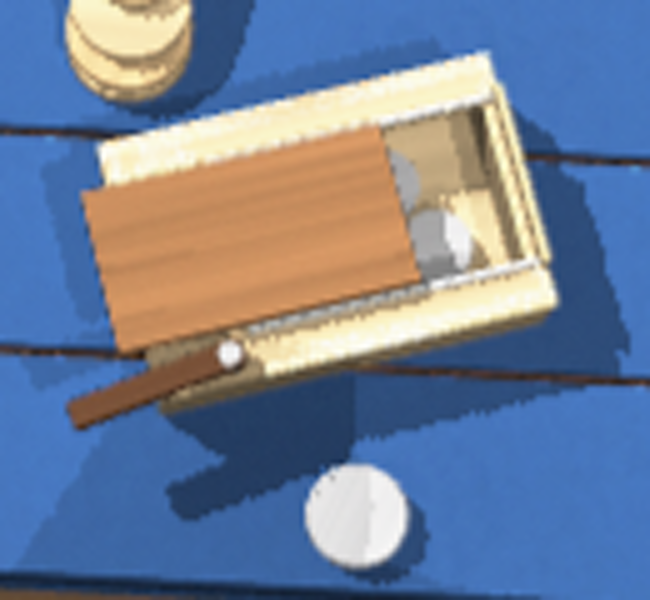

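View pics/crop1.png

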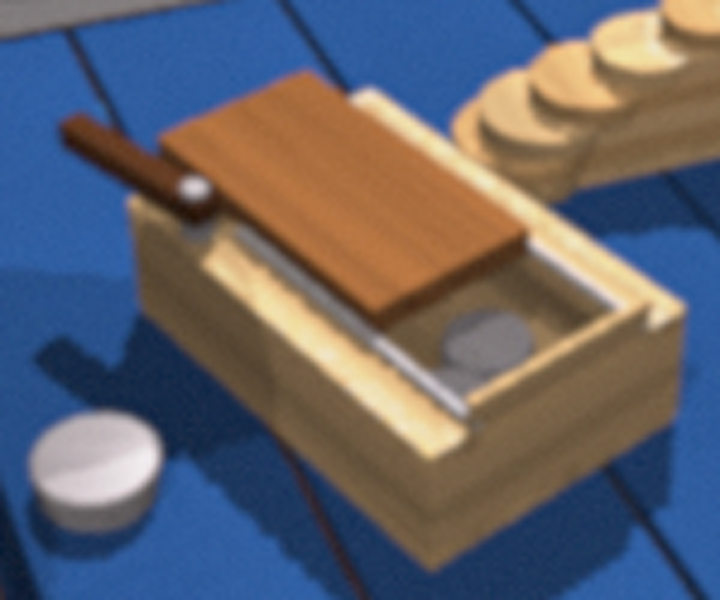

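Crops read well (lid corners, box corners, catch pivot and tip visible). Next I fit pose, lid travel and catch angle over both views.

```bash
cat > h.py <<'E'
import numpy as np
from rig import robot
from scipy.spatial.transform import Rotation as R
from scipy.optimize import least_squares
def proj(c,P):
    m=robot.camera_model(c);q=R.from_quat(m['orientation']).inv().apply(np.atleast_2d(P)-m['xyz'])
    return np.c_[m['cx']+m['fx']*q[:,0]/q[:,2],m['cy']+m['fy']*q[:,1]/q[:,2]]
def world(p,b):  # p=[x,y,yaw], b box-frame pts
    return R.from_euler('z',p[2]).apply(np.atleast_2d(b))+[p[0],p[1],.15]
def model(p):
    l,a=p[3],p[4]; e=.06+l
    return dict(pp=[.072,-.11,.065],mp=[-.072,-.11,.065],pq=[.072,.11,.065],mq=[-.072,.11,.065],
     lep=[.045,e,.0815],lem=[-.045,e,.0815],lbp=[.045,e-.166,.0815],lbm=[-.045,e-.166,.0815],
     piv=[-.06,.069,.088],tip=[-.06+.09*np.cos(a),.069+.09*np.sin(a),.088])
def toolframe(pos,quat,target): return R.from_quat(quat).inv().apply(np.array(target)-pos)*1000
E
python3 - <<'E'
from h import *
T=dict(pp=(490,53),mp=(557,300),pq=(100,147),lep=(83,193),lem=(120,352),lbp=(380,125),lbm=(422,282),piv=(230,353),tip=(72,416))
S=dict(mp=(432,460),pp=(686,312),mq=(130,203),lem=(160,138),lep=(308,72),lbm=(377,310),lbp=(527,237),piv=(193,187),tip=(68,128))
def res(p,full=False):
    M=model(p);out={}
    for c,D,o,s in(("top",T,(245,180),5),("side",S,(200,175),4.8)):
        k=list(D);uv=(np.array([D[i] for i in k])+.5)/s-.5+o
        d=proj(c,world(p,[M[i] for i in k]))-uv
        for i,x in zip(k,d): out[c,i]=x
    return out if full else np.ravel(list(out.values()))
s=least_squares(res,[.3,-.1,.2,.06,1.9],loss='soft_l1',x_scale=[.1,.1,.3,.05,.5])
p=s.x;print(p.round(4),s.cost)
for k,v in res(p,True).items():print(k,v.round(1),end='; ')
np.save('p.npy',p)
M=model(p)
for k in M:print(k,world(p,M[k]).round(4))
E
```

```text
[ 0.5914 -0.0938  0.2891  0.0655  1.7161] 6.779819566864713
('top', 'pp') [-0.2 -0.2]; ('top', 'mp') [0.4 0.7]; ('top', 'pq') [-0.2 -0.7]; ('top', 'lep') [-0.3 -0.5]; ('top', 'lem') [0.  0.1]; ('top', 'lbp') [ 0.2 -1. ]; ('top', 'lbm') [ 0.4 -0.4]; ('top', 'piv') [0.2 0. ]; ('top', 'tip') [-0.1  0.1]; ('side', 'mp') [-0.4  0.5]; ('side', 'pp') [ 0.2 -0.2]; ('side', 'mq') [-0.5  0.1]; ('side', 'lem') [-1.1  0. ]; ('side', 'lep') [-0.1 -0.5]; ('side', 'lbm') [-0.7  0.9]; ('side', 'lbp') [ 1.3 -1.6]; ('side', 'piv') [0.5 1.7]; ('side', 'tip') [-0.4 -2. ]; pp [[ 0.6917 -0.1787  0.215 ]]
mp [[ 0.5537 -0.2197  0.215 ]]
pq [[0.629  0.0322 0.215 ]]
mq [[ 0.491  -0.0089  0.215 ]]
lep [[0.5987 0.0394 0.2315]]
lem [[0.5124 0.0137 0.2315]]
lbp [[ 0.646  -0.1197  0.2315]]
lbm [[ 0.5598 -0.1454  0.2315]]
piv [[ 0.5142 -0.0447  0.238 ]]
tip [[0.4763 0.0369 0.238 ]]
```

```bash
cat >> h.py <<'E'
def to(bx,by,bz_world):
    p=np.load('p.npy');o=robot.get_obs();w=world(p,[bx/1e3,by/1e3,0])[0];w[2]=bz_world
    return toolframe(o['position'],o['tool_rot'],w).round(1)
E
python3 - <<'E'
from h import *
print(to(0,160,.30),to(0,160,.221)); o=robot.get_obs();print(o['time'],o['position'])
E
```

```text
[ 545.5 -563.6  -77.4] [ 545.5 -563.6    1.6]
1.1 [ 0.13690388 -0.60979672  0.22252561]
```

```bash
python3 -m jog '{"dp":[[0,0,-40],[0,0,-77],[35,-36,-77],[70,-72,-77],[105,-108,-77],[140,-144,-77],[175,-180,-77],[210,-217,-77],[245,-253,-77],[280,-289,-77],[315,-325,-77],[350,-361,-77]],"delta_rot":[[0,0,0],[0,0,0],[0,0,-0.068],[0,0,-0.068],[0,0,-0.068],[0,0,-0.068],[0,0,-0.068],[0,0,-0.068],[0,0,-0.068],[0,0,-0.068],[0,0,-0.068],[0,0,-0.068]],"gripper":[-1,-1,-1,-1,-1,-1,-1,-1,-1,-1,-1,-1]}' 3
python3 -c "
from h import *
print(to(0,160,.30))"
```

```text
time: 2.3
position: [0.3986, -0.1816, 0.2999]
tool_rot: [0.99, 0.144, 0.0, 0.0]
ft_force: [1.2, -0.8, -0.3]
grip_width: 0.0026
grip_force: 0.0
[ 2.096e+02 -1.893e+02 -1.000e-01]
```

```bash
python3 -m jog '{"dp":[[35,-32,0],[70,-64,0],[105,-96,0],[140,-128,0],[175,-160,0],[209,-195,0],[209,-195,0],[209,-195,0]],"delta_rot":[[0,0,0],[0,0,0],[0,0,0],[0,0,0],[0,0,0],[0,0,0],[0,0,0],[0,0,0]],"gripper":[-1,-1,-1,-1,-1,-1,-1,-1]}'
python3 -c "
from h import *
print(to(0,160,.221))
import cv2
for c in ('side','top'): cv2.imwrite(f'pics/{c}1.png',robot.camera(c)[:,:,::-1])
a=cv2.imread('pics/side1.png')[110:310,130:390];cv2.imwrite('pics/c2.png',cv2.resize(a,None,fx=3,fy=3))"
```

```text
time: 3.1
position: [0.5425, 0.0641, 0.2992]
tool_rot: [0.989, 0.145, -0.0, 0.0]
ft_force: [-0.5, -0.2, 0.1]
grip_width: 0.0004
grip_force: 0.0
[ 1.9  5.2 78.2]
```

View pics/c2.png

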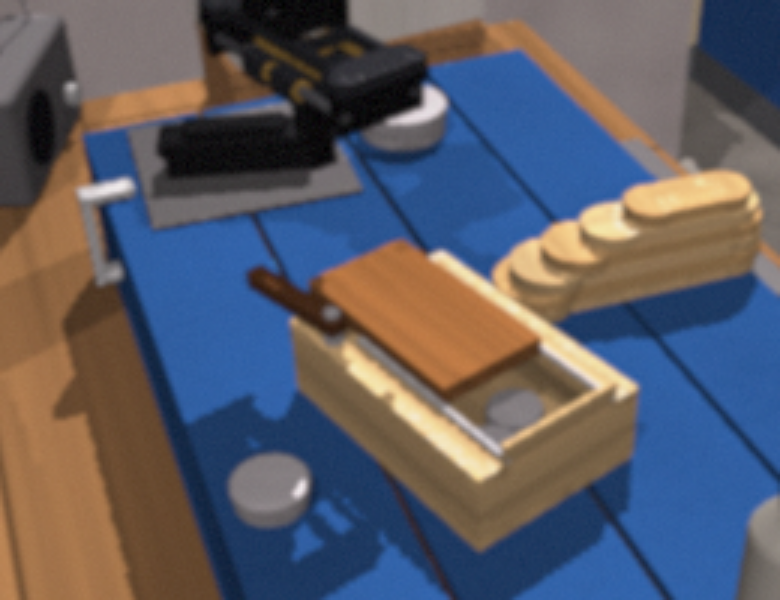

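The side view shows the fingers hovering behind the lid, clear of the catch. Next I descend and push until just short of home.

```bash
python3 -m jog '{"dp":[[2,0,40],[2,0,78],[2,0,78],[2,12,78],[2,20,78],[2,28,78],[2,36,78],[2,44,78],[2,52,78],[2,60,78],[2,68,78],[2,76,78]],"delta_rot":[[0,0,0],[0,0,0],[0,0,0],[0,0,0],[0,0,0],[0,0,0],[0,0,0],[0,0,0],[0,0,0],[0,0,0],[0,0,0],[0,0,0]],"gripper":[-1,-1,-1,-1,-1,-1,-1,-1,-1,-1,-1,-1]}'
python3 -c "
from h import *
print(to(0,75,.221),robot.get_obs()['ft_force'])"
```

```text
time: 4.4
position: [0.5664, -0.0096, 0.2215]
tool_rot: [0.99, 0.144, -0.0, -0.0]
ft_force: [-0.9, 2.0, 1.2]
grip_width: 0.0003
grip_force: 1.1
[-0.  12.8  0.5] [-0.86972277  2.03147518  1.17153923]
```

```bash
python3 -m jog '{"dp":[[0,4,0],[0,7,0],[0,10,0],[0,10,0]],"delta_rot":[[0,0,0],[0,0,0],[0,0,0],[0,0,0]],"gripper":[-1,-1,-1,-1]}'
python3 -m jog '{"dp":[[0,2,0],[0,3,0],[0,3,0]],"delta_rot":[[0,0,0],[0,0,0],[0,0,0]],"gripper":[-1,-1,-1]}'
python3 -c "
from h import *
print(to(0,75,.221))"
```

```text
time: 4.8
position: [0.5691, -0.0193, 0.2214]
tool_rot: [0.99, 0.144, -0.0, 0.0]
ft_force: [-0.6, 0.3, -0.2]
grip_width: 0.0002
grip_force: 0.0
time: 5.1
position: [0.5697, -0.0216, 0.2214]
tool_rot: [0.99, 0.144, -0.0, -0.0]
ft_force: [-0.4, 0.4, 0.2]
grip_width: 0.0005
grip_force: 0.5
[0.2 0.4 0.4]
```

```bash
for i in 1 2; do python3 -m jog '{"dp":[[0,1,0],[0,2,0]],"delta_rot":[[0,0,0],[0,0,0]],"gripper":[-1,-1]}' | egrep 'pos|ft'; done
python3 -c "
from h import *
print(to(0,75,.221))"
```

```text
position: [0.5702, -0.0234, 0.2214]
ft_force: [-0.8, 0.8, 0.2]
position: [0.5709, -0.0255, 0.2214]
ft_force: [-0.8, 1.7, -0.7]
[ 0.2 -3.7  0.4]
```

```bash
for i in 1 2 3; do python3 -m jog '{"dp":[[0,1,0],[0,1.5,0]],"delta_rot":[[0,0,0],[0,0,0]],"gripper":[-1,-1]}' | egrep 'pos|ft'; done
python3 -c "
from h import *
print(to(0,75,.221))
import cv2
for c in ('side','top'): cv2.imwrite(f'pics/{c}2.png',robot.camera(c)[:,:,::-1])
a=cv2.imread('pics/side2.png')[150:300,195:355];a=cv2.resize(a,None,fx=2.5,fy=4)
b=cv2.imread('pics/top2.png')[180:300,245:375];b=cv2.resize(b,(400,600))
cv2.imwrite('pics/c3.png',cv2.hconcat([a,b]))"
```

```text
position: [0.5711, -0.0263, 0.2214]
ft_force: [-1.2, 4.8, -0.3]
position: [0.5711, -0.0264, 0.2214]
ft_force: [-1.7, 7.4, 1.4]
position: [0.5711, -0.0264, 0.2214]
ft_force: [-2.8, 10.6, 1.0]
[ 0.2 -4.6  0.4]
```

View pics/c3.png

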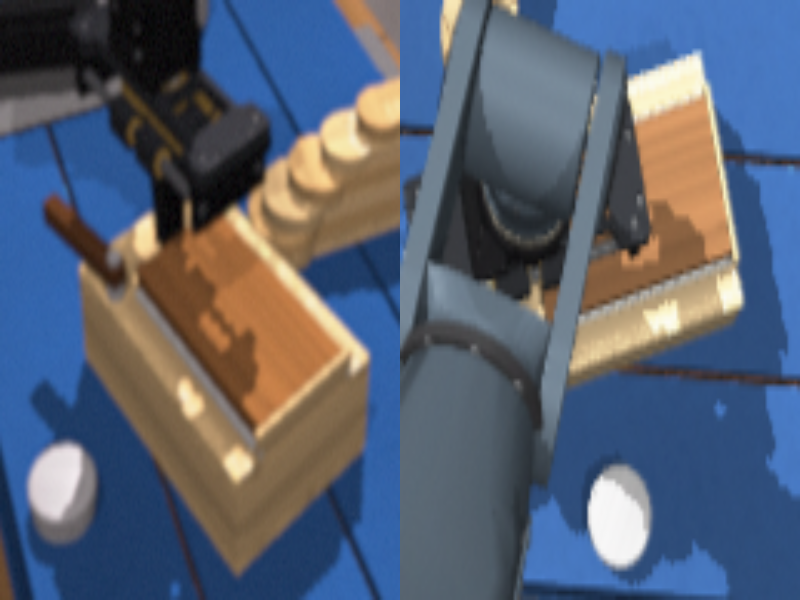

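The lid is home: the force rises against the stop and the picture shows the cavity covered, with the catch still pointing away. Next I retreat and go round to the catch's outer (−x) side.

```bash
python3 -m jog '{"dp":[[0,-30,0],[0,-63,0],[0,-63,-40],[0,-63,-60],[-40,-63,-60],[-80,-63,-60],[-104,-63,-60],[-104,-63,-60],[-104,-63,-60]],"delta_rot":[[0,0,0],[0,0,0],[0,0,0],[0,0,0],[0,0,0],[0,0,0],[0,0,0],[0,0,0],[0,0,0]],"gripper":[-1,-1,-1,-1,-1,-1,-1,-1,-1]}'
python3 - <<'E'
from h import *
print(to(-102,128.5,.2235))
a0=np.load('p.npy')[4]
for h in(10,):
  for a in np.r_[a0,1.57:0:-.2,.1,0,-.05]:
    n=np.array([-np.sin(a),np.cos(a)]);u=np.array([np.cos(a),np.sin(a)])
    c=np.array([-60,69])+65*u+n*(8+9.5*abs(np.sin(a))+10.4*abs(np.cos(a)))
    print(round(a,2),c.round(1))
E
```

```text
time: 7.1
position: [0.4559, 0.0002, 0.2824]
tool_rot: [0.99, 0.144, 0.002, 0.001]
ft_force: [-0.3, 0.5, 0.3]
grip_width: 0.0002
grip_force: 0.0
[ 0.8  0.  58.9]
1.72 [-88.1 130.6]
1.57 [-77.5 134. ]
1.37 [-66.  136.6]
1.17 [-53.8 137. ]
0.97 [-41.2 134.9]
0.77 [-28.7 130.1]
0.57 [-17.1 122.5]
0.37 [ -7.  112.2]
0.17 [ 0.7 99.6]
0.1 [ 2.7 94.7]
0.0 [ 5.  87.4]
-0.05 [ 5.9 84.6]
```

```bash
python3 -m jog '{"dp":[[0,0,30],[0,0,59],[0,0,59],[8,-1,59],[15,-2.5,59],[20,-4,59],[25,-5.5,59],[31,-7,59],[37,-8,59],[43,-8.5,59],[49,-8.5,59],[49,-8.5,59]],"delta_rot":[[0,0,0],[0,0,0],[0,0,0],[0,0,0],[0,0,0],[0,0,0],[0,0,0],[0,0,0],[0,0,0],[0,0,0],[0,0,0],[0,0,0]],"gripper":[-1,-1,-1,-1,-1,-1,-1,-1,-1,-1,-1,-1]}'
python3 -c "
from h import *
print(to(0,0,.2235))
import cv2
cv2.imwrite('pics/side3.png',robot.camera('side')[:,:,::-1])
a=cv2.imread('pics/side3.png')[150:300,195:355];a=cv2.resize(a,None,fx=4,fy=4)
cv2.imwrite('pics/c4.png',a)"
```

```text
time: 8.3
position: [0.5004, 0.0234, 0.2225]
tool_rot: [0.99, 0.144, 0.001, -0.0]
ft_force: [0.6, 0.5, -0.2]
grip_width: 0.0005
grip_force: 0.0
[ 53.8 138.3  -0.9]
```

View pics/c4.png

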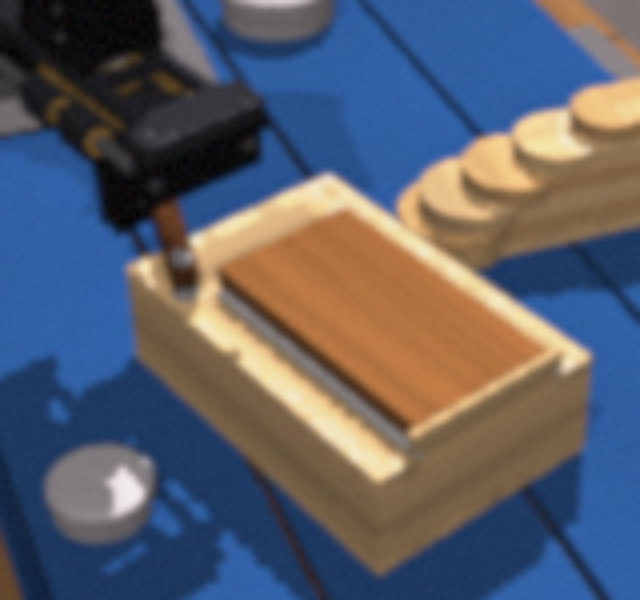

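The catch has turned part way (about 1.2 rad) and the lid is still home. I'll continue the arc.

```bash
python3 -m jog '{"dp":[[6.5,1.5,0],[12.6,3.4,0],[19,6,0],[25,8,0],[31,12,0],[37,16,0],[42,21,0],[47,26,0],[51,32,0],[54.5,38.5,0],[56.5,43.5,0],[56.5,43.5,0]],"delta_rot":[[0,0,0],[0,0,0],[0,0,0],[0,0,0],[0,0,0],[0,0,0],[0,0,0],[0,0,0],[0,0,0],[0,0,0],[0,0,0],[0,0,0]],"gripper":[-1,-1,-1,-1,-1,-1,-1,-1,-1,-1,-1,-1]}'
for i in 1 2 3; do python3 -m jog '{"dp":[[0,1.5,0],[0,2.5,0]],"delta_rot":[[0,0,0],[0,0,0]],"gripper":[-1,-1]}' | egrep 'pos|ft'; done
python3 -c "
from h import *
print(to(5,87.4,.2235))"
```

```text
time: 9.55
position: [0.5669, -0.0034, 0.2227]
tool_rot: [0.99, 0.144, 0.001, 0.0]
ft_force: [-0.0, 0.6, 0.6]
grip_width: 0.0007
grip_force: 0.0
position: [0.5669, -0.0047, 0.2227]
ft_force: [-0.5, 0.0, 0.6]
position: [0.5674, -0.0072, 0.2227]
ft_force: [0.9, 1.2, 1.2]
position: [0.5681, -0.0095, 0.2226]
ft_force: [-0.3, 3.4, 0.6]
[ 3.3 -0.  -0.9]
```

```bash
for i in 1 2 3; do python3 -m jog '{"dp":[[0,0.8,0],[0,1.5,0]],"delta_rot":[[0,0,0],[0,0,0]],"gripper":[-1,-1]}' | egrep 'pos|ft'; done
python3 -c "
from h import *
print(to(5,87.4,.2235))"
```

```text
position: [0.5681, -0.0096, 0.2226]
ft_force: [0.3, 6.8, 1.4]
position: [0.5682, -0.0098, 0.2226]
ft_force: [-0.6, 10.2, 3.1]
position: [0.5682, -0.0099, 0.2226]
ft_force: [-1.0, 13.0, 3.5]
[ 3.3 -0.4 -0.9]
```

The catch is on its stop at the expected position. I'll back off, lift and retreat so I can check with a clear view.

```bash
python3 -m jog '{"dp":[[0,-12,0],[0,-40,0],[0,-40,-40],[0,-40,-80],[-35,-40,-80],[-70,-40,-80],[-75,-80,-80],[-75,-120,-80],[-75,-160,-80],[-75,-200,-80],[-75,-200,-80],[-75,-200,-80]],"delta_rot":[[0,0,0],[0,0,0],[0,0,0],[0,0,0],[0,0,0],[0,0,0],[0,0,0],[0,0,0],[0,0,0],[0,0,0],[0,0,0],[0,0,0]],"gripper":[-1,-1,-1,-1,-1,-1,-1,-1,-1,-1,-1,-1]}'
python3 -c "
from h import *
import cv2
for c in ('side','top'): cv2.imwrite(f'pics/{c}4.png',robot.camera(c)[:,:,::-1])
a=cv2.imread('pics/side4.png')[150:300,195:355];a=cv2.resize(a,(400,600))
b=cv2.imread('pics/top4.png')[180:300,245:375];b=cv2.resize(b,(400,600))
cv2.imwrite('pics/c5.png',cv2.hconcat([a,b]))"
```

```text
time: 11.95
position: [0.4401, 0.1564, 0.3026]
tool_rot: [0.989, 0.145, 0.0, 0.001]
ft_force: [-0.2, -0.0, 1.3]
grip_width: 0.0003
grip_force: 0.0
```

View pics/c5.png

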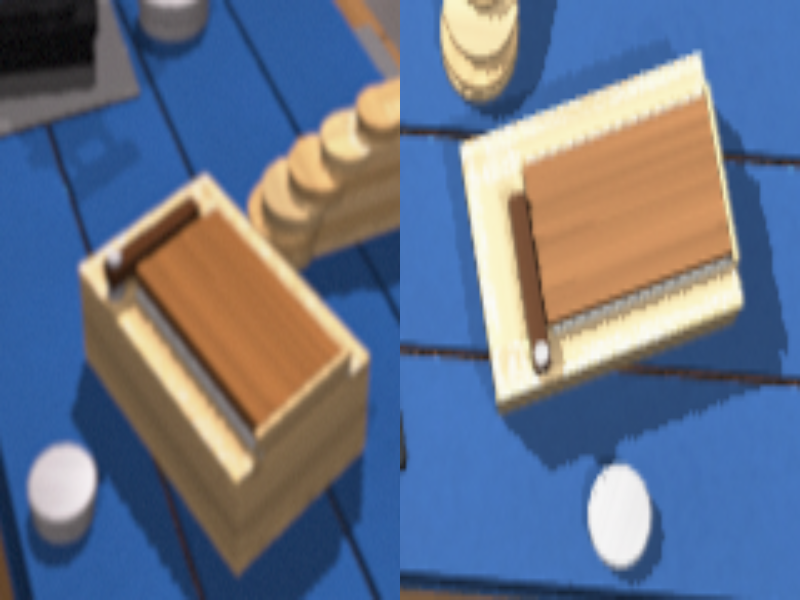

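View pics/top4.png

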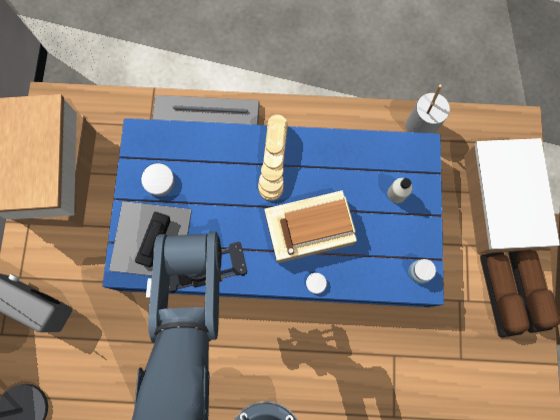

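The lid is home and the catch lies parallel across, right behind the lid's edge, around (287,240). The bystanders are unmoved and the arm is clear at z = 0.30.

```bash
python3 -c "
from rig import robot
print(robot.hand_in())"
```

```text
the job is handed in; nothing more can be done
None
```

I pushed the lid fully home and then turned the catch straight across behind its edge against its stop. I checked both in the final pictures, nothing else on the crate was moved, and the job is handed in.

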